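Slide the mortar round the jars into its parking bracket

TASK

Slide the heavy porcelain mortar along the worktop, weaving between the spice jar, the fluted cup and the kitchen timer without it or the robot disturbing any of them, and press it gently home into the V of the wooden parking bracket. It must never be lifted or tipped. You have to feel for the V, because it can be set deeper or shallower: keep pressing lightly (about 10 N) for half a second once it is against both cheeks, then let go and leave it there.

Things in the scene. Friction and masses are not known exactly. Their poses are not given: they have to be found in the camera images.
- mortar: White porcelain mortar (open bowl) fixed on a round oak base: one loose body of 0.55 to 1 kg; it slides with 2 to 5 N. Base 144 mm across, 24 mm tall, upright edge; bowl above it up to z = 80 mm, rim 134 mm across. Origin: centre of the underside of the base; z up.
- dock: Fixed wooden parking bracket: V of two rigid 45-degree cheeks with black rubber faces, 50 mm tall, ends 80 mm either side of the axis; black knob behind, 79 mm high. Its x axis points into the V, z up. Origin: on the worktop, where the mortar's centre is when home with the V at its foremost setting. The V is locked at an unseen setting 0 to 18 mm farther along +x, so home is x = 0 to 18 mm, y = 0.
- spice_jar: Dark glass spice jar with a wooden lid, upright, 57 mm across and 89 mm tall, loose. Origin: centre of its underside.
- ribbed_cup: Cream fluted cup, upright, 79 mm across and 70 mm tall, loose. Origin: centre of its underside.
- timer: Cream round kitchen timer, 65 mm across and 58 mm tall, loose. Origin: centre of its underside.
- bowl_floor (a point): Centre of the mortar's inner floor, 29 mm above its underside. The inside is a cone: inner radius 33 mm at 17 mm above this floor, 41 mm at 27 mm, 57 mm at 47 mm. Fingers spread to nearly fill it 17 mm above the floor carry the mortar along, 10 to 15 mm behind.
- dock_mouth (a point): Point on the worktop on the bracket's axis, 35 mm in front (-x) of its origin: a mortar centred here is free of the cheeks and faces the V. All other things stand at the back (x over 0.63 m) and the right (y under -0.43 m), off the way.

How it is judged:
On the way:
1. the mortar is pressed home in the V with more than 5 N, for 0.4 s (contact force between mortar and dock above 5 N and y of mortar in the frame of dock between -0.004 and 0.004 m), for 0.4 s.
At the end, for the whole second after the job is handed in: The mortar has been pressed home with more than 5 N for 0.4 s, and stands at rest, upright and let go in the V: within 4 mm of the bracket's axis, and between 4 mm before the foremost and 4 mm beyond the deepest home position (x of mortar in the frame of dock between -0.004 and 0.022 m and y of mortar in the frame of dock between -0.004 and 0.004 m and angle between mortar's own z axis and vertical below 0.05 rad and linear speed of mortar below 0.01 m/s and contact force between the fingers and mortar below 0.1 N); the robot touches nothing.
It fails at once if the mortar is pressed against the bracket with more than 20 N (contact force between mortar and dock above 20 N).
It fails at once if the mortar is lifted more than 10 mm or tipped more than 0.2 rad (height (world z) of mortar above 0.01 m or angle between mortar's own z axis and vertical above 0.2 rad).
It fails at once if the mortar touches the jar, the cup or the timer (contact force between mortar and spice_jar above 0.3 N or contact force between mortar and ribbed_cup above 0.3 N or contact force between mortar and timer above 0.3 N).
It fails at once if the jar, the cup or the timer is moved by more than 8 mm (distance of any of spice_jar, ribbed_cup, timer from where it was at the start of the episode above 0.008 m).
It also fails if it takes over 72 s, if anything falls off the work surface, if the arm or the gripper's body presses on something with over 40 N, if the wrist force passes 120 N, or if a joint passes its speed limit or range.

ROBOT

A 7-joint arm with a two-finger parallel gripper is mounted at the origin on a cart in front of the work surface, level with it; the furniture and walls round the work are solid. World frame = base frame: x ahead of the robot, y to its left, z up, the work surface at z = 0. Lengths are in m, angles in rad, forces in N, time in s.
With the tool pointing down it reaches from about 0.425 to 0.925 m from the base axis. Payload 6.8 kg.
Tool frame: the origin (TCP) lies at the very end of the fingers, on their centre line; the grasp point (between the pads) lies 19 mm behind it; z points along the fingers, x is the direction in which the jaws open and shut, and the axes are right-handed (so a half turn about z gives the same grasp; the last joint's range is limited). The gripper opens to 85 mm and grips with 20 to 120 N. Pads are 22 mm wide; open, the fingers measure 114 mm over their backs; the gripper's body (76 mm by 85 mm) begins 54 mm behind the grasp point. The pads swing forward as they close: fully open they stand 13 mm farther back than shut.
Start: joints at [-1.422, 0.477, 0.022, 1.555, -0.011, 1.109, -0.083], TCP at [0.171, 0.653, 0.231] pointing down, gripper open.
Joint ranges: [-2.96, 2.96], [-0.34, 2.1], [-1.41, 1.46], [0.24, 2.44], [-1.37, 4.51], [0.17, 1.92], [-2.96, 2.96]. Speed limits (rad/s): [2.39, 2.39, 3.14, 3.14, 3.14, 3.14, 3.14].

INTERFACE

Orientations are given as a unit quaternion [w, x, y, z].
In Python, from station import get_obs, read_camera, calibration, hand_in, recognise, outline_of, place_of gives the robot as it stands.
- The arm moves only by the tool move_arm, never from a script. Its argument "steps" is a list of rows, each an object with "fingers": the finger opening in mm, from 0 to 85.4; "translation": the shift along the world's x, y, z in mm, a list of three; "turn": the turn about the world's z in rad. In form: [{"fingers": fingers, "translation": [dx, dy, dz], "turn": turn}, ...]. A call has 1 to 10 rows; each row shifts and turns the commanded pose from where the row before left it; what a row does not reach is not made up. A row lasts 1/8 s, in which the tool goes at most 62.5 mm and 10.7 degrees, less where a joint would pass 70% of its speed; a pose out of reach is approached as far as the arm can. A call with a gripper value outside its range is refused whole. The fingers move at their own pace and stop on an object; "newtons" is the grip in N (left out, the last holds). Time passes only in rows, so rows that do not move let the fingers close. It gives the time, the measured TCP pose, the force and the opening at its end, in the units of the state.
- get_obs(): the state, without advancing time (a new reading comes with each control period).
- read_camera(name): name is "side" or "top"; returns the picture (480x640x3 uint8, blue, green, red); there is no depth.
- calibration(name): a dict with "camera_matrix" (3x3 intrinsics, pixels), "rvec" (rotation vector, rad) and "tvec" (3), from world to camera coordinates, as OpenCV has them. Camera axes: x right, y down, z forward; pixel columns grow to the right and rows downward; lengths in m; the calibration is good to about 2 mm. A picture is of the moment at which its call begins. calibration takes no time and is no camera call.
- hand_in(): hands the job in, once; it reports no verdict.
Trained networks look in the newest picture that a camera, given by its name, has taken for a name from the list of things; names that differ only in an ending like _2 or _b are one class to them, and where a whole thing is asked for, a point or a joint stands for the part that bears it (a point fixed in the world has none). Each returns a list of dicts, best first, with "conf" (0 to 1); they miss things now and then, are a little off and sometimes report something else, mostly with a low value. They report only what shows in the picture. A call takes as long as a camera call.
- recognise(camera, name): "xy" ([column, row] in pixels, amid what is visible of it).
- outline_of(camera, name): "mask" (480x640 bool, what is visible of it) and "xy" ([column, row] in pixels, amid what is visible of it).
- place_of(camera, name): "xy" ([column, row] in pixels: a listed point, or the origin of a listed thing).
The state is a dict: "t": time; "q": joint angles; "joint_vel": joint speeds; "joint_torque": joint torques, N m; "eef_pos": TCP position; "tool_rot": TCP orientation; "contact_force": force on the tool from outside, world axes, zero at the start; "torque": the same for the moment, N m; "gripper_width": opening from 0.0 (shut) to 1.0 (fully open).
Only numpy, scipy, OpenCV 4.12 (cv2) and the standard library are available. Lean on these libraries where they do the work, as an engineer would, in place of code of your own. Each camera call takes 0.05 s, during which the arm holds its last target.

## Working session

There is one attempt and no reset: what is moved stays moved. The work goes in short steps, Python scripts to look and compute and a tool call to move; the robot and the scene stay as the last step left them, time stands still between calls to the robot, and variables do not carry over. Pictures are saved under pics/ and viewed, and the job is handed in when it is done.

Besides the shell and the picture viewer there is one more tool, called after "Call:" as name(argument=value, ...), one argument or row to a line, values as JSON. move_arm: Moves the arm, as the interface text tells. Its arguments: {"type":"object","properties":{"steps":{"type":"array"},"newtons":{"type":"number"}},"required":["steps"]}

```bash
mkdir -p pics; ls
cat > h.py <<'E'
import numpy as np,cv2
from station import *
def ray(cam,xy):
    c=calibration(cam);K=np.array(c["camera_matrix"],float);R=cv2.Rodrigues(np.array(c["rvec"],float))[0];t=np.array(c["tvec"],float).ravel()
    d=R.T@np.linalg.inv(K)@np.array([xy[0],xy[1],1.]);o=-R.T@t
    return o,d
def atz(cam,xy,z):
    o,d=ray(cam,xy);return o+d*(z-o[2])/d[2]
E
python3 - <<'E'
from h import *
print(get_obs())
for cam in("top","side"):
    cv2.imwrite(f"pics/{cam}0.png",read_camera(cam))
    print(cam,ray(cam,(320,240)))
    for n,z in(("mortar",0),("dock",0),("spice_jar",0),("ribbed_cup",0),("timer",0),("bowl_floor",.029),("dock_mouth",0)):
        for r in place_of(cam,n)[:2]: print(n,round(r["conf"],2),np.round(r["xy"],1),atz(cam,r["xy"],z).round(4))
E
```

```text
pics
{'t': 0.0, 'q': array([-1.4221057 ,  0.47779191,  0.02236243,  1.5564485 , -0.01149071,
        1.10928908, -0.08312327]), 'joint_vel': array([-3.51726918e-04,  1.36308555e-04,  7.11957776e-06, -3.23014979e-04,
        2.21612780e-04, -6.51884340e-04,  2.78635551e-04]), 'joint_torque': array([-4.51915248e-04, -5.96455657e+01,  1.60789534e+00, -2.81191313e+01,
        1.24386919e-02,  9.64267325e-03, -3.52686435e-06]), 'eef_pos': array([0.17131634, 0.65229162, 0.23033289]), 'tool_rot': array([ 6.10755545e-04,  7.91831350e-01,  6.10739139e-01, -6.66700667e-04]), 'contact_force': array([ 0.41278354,  0.58908625, -0.0849251 ]), 'torque': array([0.0020903 , 0.05507564, 0.07107175]), 'gripper_width': 1.0017297998797055}
top (array([0.43623724, 0.0242025 , 1.23697536]), array([ 0.10041051, -0.01571708, -0.99492072]))
mortar 0.81 [459.5 270.7] [ 0.4896 -0.3125  0.    ]
mortar 0.47 [461.6 266.9] [ 0.4982 -0.3176  0.    ]
spice_jar 0.61 [245.  202.6] [0.6477 0.1756 0.    ]
ribbed_cup 0.61 [356.5 318.6] [ 0.3835 -0.0763  0.    ]
timer 0.95 [357.4 167.5] [ 0.7293 -0.0828  0.    ]
bowl_floor 0.84 [460.1 265. ] [ 0.501  -0.3064  0.029 ]
side (array([-0.19269874, -0.94857682,  0.95751668]), array([ 0.49512323,  0.62722554, -0.60123386]))
dock 0.59 [388.8 325.8] [ 0.5194 -0.2964  0.    ]
spice_jar 0.71 [308.7 214.7] [0.6443 0.1635 0.    ]
ribbed_cup 0.95 [282.  302.9] [ 0.3742 -0.0873  0.    ]
ribbed_cup 0.74 [389.6 246.2] [ 0.7234 -0.084   0.    ]
timer 0.83 [388.1 247.3] [ 0.717  -0.0851  0.    ]
bowl_floor 0.82 [385.8 326.9] [ 0.4904 -0.3146  0.029 ]
```

View pics/top0.png

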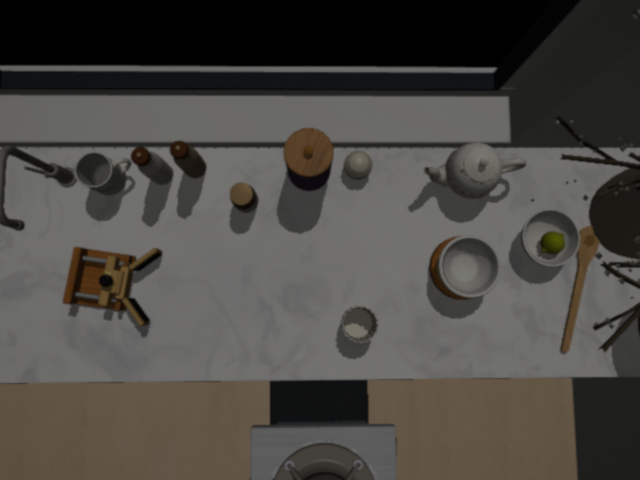

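View pics/side0.png

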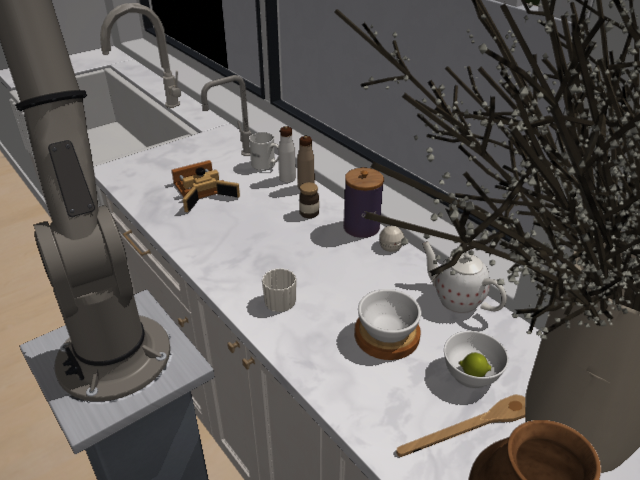

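Top view: mortar at about (465,267), cup (358,323), timer (357,165), jar (243,196). The bracket is at (105,280) with its V opening right, towards −y. I'll zoom in to get the precise poses.

Run:
```python
from h import *
a=cv2.imread("pics/top0.png");b=cv2.imread("pics/side0.png")
f=lambda im,s:cv2.resize(np.clip(im.astype(float)*2,0,255).astype(np.uint8),None,fx=s,fy=s,interpolation=cv2.INTER_CUBIC)
cv2.imwrite("pics/td.png",f(a[235:335,50:175],6))
cv2.imwrite("pics/sd.png",f(b[150:220,160:250],8))
cv2.imwrite("pics/tm.png",f(a[225:310,420:510],6))
for cam in("top","side"):
    read_camera(cam)
    for n,z in(("dock",0),("dock_mouth",0),("mortar",0),("bowl_floor",.029)):
        for r in place_of(cam,n)[:2]: print(cam,n,round(r["conf"],2),np.round(r["xy"],1),atz(cam,r["xy"],z).round(4))
    for n in("dock","mortar","spice_jar","ribbed_cup","timer"):
        for r in outline_of(cam,n)[:1]:
            m=np.argwhere(r["mask"]); print(cam,n,round(r["conf"],2),np.round(r["xy"],1),m.min(0)[::-1],m.max(0)[::-1])
            np.save(f"m_{cam}_{n}.npy",r["mask"])
```

```text
top dock 0.52 [358.4 321.1] [ 0.3779 -0.0805  0.    ]
top mortar 0.66 [460.7 266.5] [ 0.4991 -0.3156  0.    ]
top bowl_floor 0.75 [460.7 265.4] [ 0.5001 -0.3077  0.029 ]
top dock 0.87 [103.6 278.3] [ 62 247] [161 324]
top mortar 0.83 [463.4 266.5] [430 235] [500 299]
top spice_jar 0.66 [240.8 197.7] [230 183] [257 212]
top ribbed_cup 0.74 [358.5 325.4] [342 306] [377 342]
top timer 0.61 [358.4 165.9] [344 151] [372 179]
side dock_mouth 0.56 [389.1 246. ] [ 0.723  -0.0826  0.    ]
side mortar 0.74 [388.5 334.6] [ 0.5001 -0.3158  0.    ]
side bowl_floor 0.57 [387.4 326.1] [ 0.4948 -0.3149  0.029 ]
side dock 0.94 [200.2 184.3] [171 159] [239 211]
side mortar 0.82 [387.8 322. ] [354 288] [421 359]
side spice_jar 0.9 [308.5 201.6] [299 182] [318 217]
side ribbed_cup 0.68 [278.3 289.1] [262 268] [295 311]
side timer 0.97 [390. 240.] [379 225] [403 251]
```

View pics/td.png

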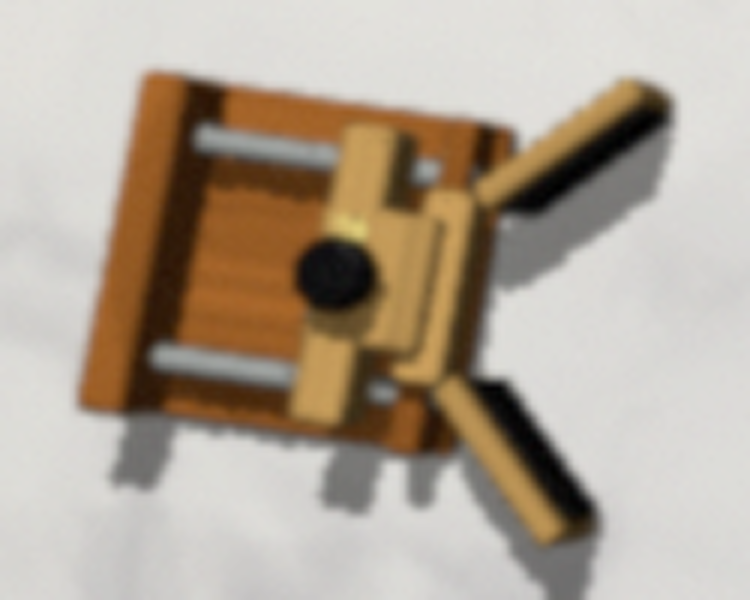

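View pics/sd.png

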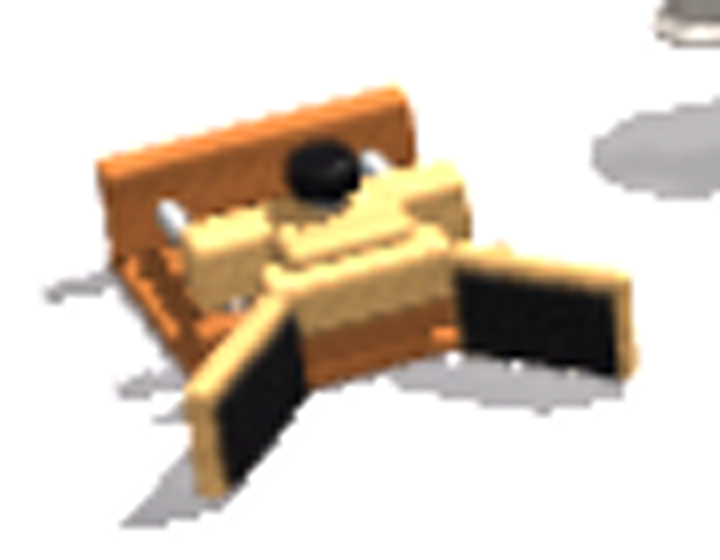

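View pics/tm.png

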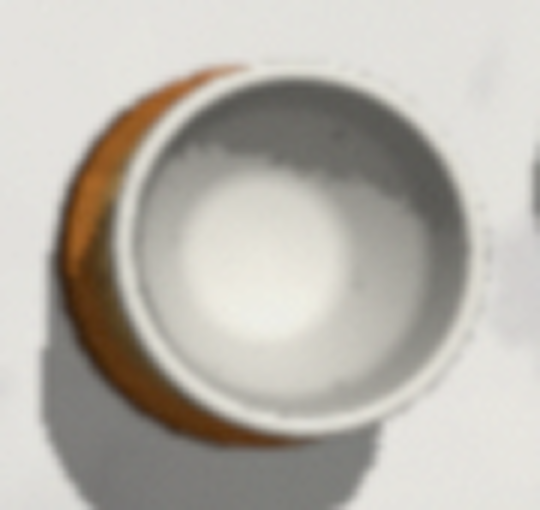

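Run:
```python
from h import *
T=lambda u,v:((u+.5)/6-.5+50,(v+.5)/6-.5+235)
S=lambda u,v:((u+.5)/8-.5+160,(v+.5)/8-.5+150)
P={k:atz("top",T(*p),.05) for k,p in dict(Uo=(670,100),Ui=(505,208),Lo=(598,520),Li=(475,385)).items()}
P.update({k:atz("side",S(*p),.05) for k,p in dict(sUo=(615,278),sLo=(215,410),sUi=(458,268),sLi=(297,318)).items()})
P["knobT"]=atz("top",T(335,272),.079);P["knobS"]=atz("side",S(322,150),.079)
# back plates direction (board at back, top edges) 
P["bU"]=atz("top",T(150,75),.05);P["bL"]=atz("top",T(82,405),.05)
for k,v in P.items(): print(k,v.round(4))
for a,b in(("Lo","Uo"),("sLo","sUo"),("bL","bU")):
    d=P[b]-P[a];m=(P[a]+P[b])/2;print(a,np.linalg.norm(d),m.round(4),"axis yaw",np.degrees(np.arctan2(d[0],-d[1])))
# cheek angle
for a,b in(("Ui","Uo"),("Li","Lo"),("sUi","sUo"),("sLi","sLo")):
    d=P[b]-P[a];print(a,np.linalg.norm(d),np.degrees(np.arctan2(d[1],d[0])))
M=lambda u,v:((u+.5)/6-.5+420,(v+.5)/6-.5+225)
print("rim",atz("top",M(294,250),.08),atz("top",M(113,250),.08),atz("top",M(475,250),.08),atz("top",M(294,65),.08),atz("top",M(294,437),.08),"floor",atz("top",M(268,258),.029))
# cyl objects: fit by silhouette of cylinder convex hull in both cameras
from scipy.optimize import minimize
dim=dict(mortar=[(72,0),(72,24),(67,80)],spice_jar=[(28.5,0),(28.5,89)],ribbed_cup=[(39.5,70),(30,0)],timer=[(32.5,0.0),(32.5,58)])
th=np.linspace(0,2*np.pi,60)
def proj(cam,p):
    c=calibration(cam);return cv2.projectPoints(p,np.array(c["rvec"]),np.array(c["tvec"]),np.array(c["camera_matrix"]),None)[0][:,0]
for n,rs in dim.items():
  for cams in(("top",),("side",),("top","side")):
    try: ms={c:np.load(f"m_{c}_{n}.npy") for c in cams}
    except: continue
    def f(x):
        s=0
        for c in cams:
            pts=np.vstack([np.c_[x[0]+r/1e3*np.cos(th),x[1]+r/1e3*np.sin(th),0*th+z/1e3] for r,z in rs])
            h=cv2.convexHull(((proj(c,pts)+.5)*16).astype(np.float32)).astype(np.int32)
            im=np.zeros((480,640),np.uint8);cv2.fillConvexPoly(im,h-8,1,shift=4)
            i=(im>0)&ms[c];u=(im>0)|ms[c];s+=1-i.sum()/u.sum()
        return s
    x0=dict(mortar=(.5,-.312),spice_jar=(.645,.17),ribbed_cup=(.38,-.08),timer=(.725,-.084))[n]
    r=minimize(f,x0,method="Nelder-Mead",options=dict(initial_simplex=np.array(x0)+np.array([[0,0],[.02,0],[0,.02]])))
    print(n,cams,r.x.round(4),round(r.fun,3))
```

```text
Uo [0.533 0.349 0.05 ]
Ui [0.4944 0.4068 0.05  ]
Lo [0.3834 0.3705 0.05  ]
Li [0.4313 0.4154 0.05  ]
sUo [0.5301 0.3566 0.05  ]
sLo [0.3751 0.3677 0.05  ]
sUi [0.489  0.3974 0.05  ]
sLi [0.4266 0.4032 0.05  ]
knobT [0.471  0.4555 0.079 ]
knobS [0.47   0.4559 0.079 ]
bU [0.5428 0.5349 0.05  ]
bL [0.4252 0.5536 0.05  ]
Lo 0.15108485609797917 [0.4582 0.3598 0.05  ] axis yaw 81.84104432287391
sLo 0.1553351061120709 [0.4526 0.3622 0.05  ] axis yaw 85.89710748856429
bL 0.119088841977346 [0.484  0.5442 0.05  ] axis yaw 80.93982474534951
Ui 0.06946423801475157 -56.24785029208157
Li 0.06569136022454036 -136.87247038911684
sUi 0.05787629288583272 -44.81403575441731
sLi 0.06251071947359149 -145.45977538860694
rim [ 0.49548569 -0.31051066  0.08      ] [ 0.49582413 -0.24585752  0.08      ] [ 0.49514633 -0.37534119  0.08      ] [ 0.56159474 -0.31287882  0.08      ] [ 0.42950202 -0.30814699  0.08      ] floor [ 0.49518358 -0.31545346  0.029     ]
mortar ('top',) [ 0.4966 -0.3142] 0.04
mortar ('side',) [ 0.4959 -0.313 ] 0.044
mortar ('top', 'side') [ 0.4963 -0.3126] 0.085
spice_jar ('top',) [0.6518 0.1714] 0.191
spice_jar ('side',) [0.653  0.1761] 0.162
spice_jar ('top', 'side') [0.6504 0.1734] 0.366
ribbed_cup ('top',) [ 0.3763 -0.0763] 0.097
ribbed_cup ('side',) [ 0.3714 -0.0825] 0.045
ribbed_cup ('top', 'side') [ 0.3741 -0.0791] 0.199
timer ('top',) [ 0.7285 -0.0812] 0.257
timer ('side',) [ 0.7294 -0.0795] 0.343
timer ('top', 'side') [ 0.7298 -0.0815] 0.607
```

Mortar at about (0.496, −0.3125). The bracket axis has a yaw of about 81.8°, and I estimate home near (0.4545, 0.338). The obstacles leave about 60 mm on each side. Next: raise the arm, swing it out and move over to the mortar.

Call:
move_arm(
  steps=[
    {"fingers": 30,"translation": [33,-25,0],"turn": 0.113},
    {"fingers": 30,"translation": [33,-25,0],"turn": 0},
    {"fingers": 30,"translation": [33,-25,0],"turn": 0},
    {"fingers": 30,"translation": [33,-25,0],"turn": 0},
    {"fingers": 30,"translation": [33,-25,0],"turn": 0},
    {"fingers": 30,"translation": [33,-25,0],"turn": 0},
    {"fingers": 30,"translation": [33,-25,0],"turn": 0},
    {"fingers": 30,"translation": [33,-25,0],"turn": 0},
    {"fingers": 30,"translation": [33,-25,0],"turn": 0},
    {"fingers": 30,"translation": [33,-25,0],"turn": 0},
  ],
  newtons=20,
)

```text
t: 3.05
eef_pos: [0.5024, 0.4021, 0.2315]
tool_rot: [-0.0, 0.756, 0.655, 0.0]
contact_force: [-0.7, 0.8, -0.2]
gripper_width: 0.351
```

Call:
move_arm(
  steps=[
    {"fingers": 30,"translation": [0,-40,0],"turn": 0},
    {"fingers": 30,"translation": [0,-42,0],"turn": 0},
    {"fingers": 30,"translation": [0,-42,0],"turn": 0},
    {"fingers": 30,"translation": [0,-42,0],"turn": 0},
    {"fingers": 30,"translation": [0,-42,0],"turn": 0},
    {"fingers": 30,"translation": [0,-42,0],"turn": 0},
    {"fingers": 30,"translation": [0,-42,0],"turn": 0},
    {"fingers": 30,"translation": [0,-42,0],"turn": 0},
    {"fingers": 30,"translation": [0,-42,0],"turn": 0},
    {"fingers": 30,"translation": [0,-42,0],"turn": 0},
  ],
)

```text
t: 4.3
eef_pos: [0.5014, -0.0164, 0.2316]
tool_rot: [0.0, 0.756, 0.655, 0.0]
contact_force: [-0.2, -0.5, -0.0]
gripper_width: 0.355
```

Call:
move_arm(
  steps=[
    {"fingers": 30,"translation": [0,-42,0],"turn": 0},
    {"fingers": 30,"translation": [0,-42,0],"turn": 0},
    {"fingers": 30,"translation": [0,-42,0],"turn": 0},
    {"fingers": 30,"translation": [0,-42,0],"turn": 0},
    {"fingers": 30,"translation": [0,-42,0],"turn": 0},
    {"fingers": 30,"translation": [0,-42,0],"turn": 0},
    {"fingers": 30,"translation": [0,-30,-20],"turn": 0},
    {"fingers": 30,"translation": [0,-14,-30],"turn": 0},
    {"fingers": 30,"translation": [0,0,0],"turn": 0},
    {"fingers": 30,"translation": [0,0,0],"turn": 0},
  ],
)

```text
t: 5.55
eef_pos: [0.5021, -0.3105, 0.1821]
tool_rot: [0.0, 0.756, 0.655, 0.0]
contact_force: [0.9, -0.7, 0.5]
gripper_width: 0.352
```

Call:
move_arm(
  steps=[
    {"fingers": 30,"translation": [-3,-1,-25],"turn": 0},
    {"fingers": 30,"translation": [-3,-1,-25],"turn": 0},
    {"fingers": 30,"translation": [0,0,-25],"turn": 0},
    {"fingers": 30,"translation": [0,0,-20],"turn": 0},
    {"fingers": 30,"translation": [0,0,-15],"turn": 0},
    {"fingers": 30,"translation": [0,0,-10],"turn": 0},
    {"fingers": 30,"translation": [0,0,0],"turn": 0},
  ],
)

```text
t: 6.42
eef_pos: [0.4955, -0.3129, 0.0612]
tool_rot: [-0.0, 0.756, 0.655, -0.0]
contact_force: [1.0, -0.2, 0.2]
gripper_width: 0.353
```

Run:
```python
from h import *
a=read_camera("top");b=read_camera("side");print(get_obs()["eef_pos"],get_obs()["contact_force"])
f=lambda im:cv2.resize(np.clip(im.astype(float)*1.8,0,255).astype(np.uint8),(400,400))
cv2.imwrite("pics/g1.png",np.hstack([f(a[205:335,400:530]),f(b[260:380,330:450])]))
```

```text
[ 0.49583789 -0.31334763  0.06192779] [ 0.32358066  0.33135565 -0.47470803]
```

View pics/g1.png

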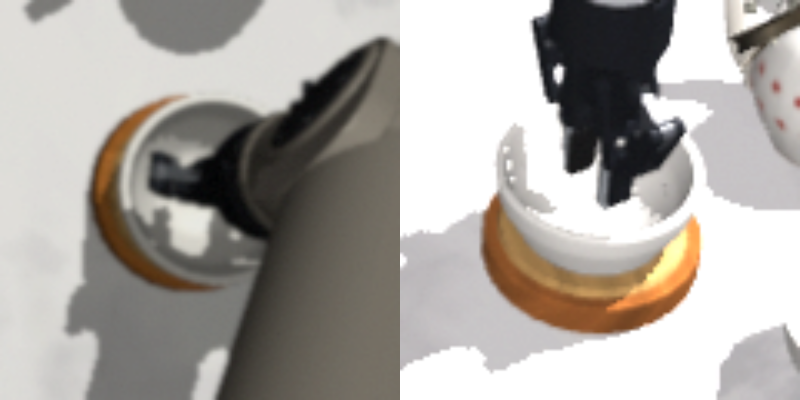

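The fingers are inside the bowl and look centred, and the forces are near zero. Lowering to 17 mm above the bowl floor.

Call:
move_arm(
  steps=[
    {"fingers": 30,"translation": [0,0,-6],"turn": 0},
    {"fingers": 30,"translation": [0,0,-5],"turn": 0},
    {"fingers": 30,"translation": [0,0,-4],"turn": 0},
    {"fingers": 30,"translation": [0,0,0],"turn": 0},
  ],
)

```text
t: 7.02
eef_pos: [0.4952, -0.313, 0.0459]
tool_rot: [-0.0, 0.756, 0.654, -0.0]
contact_force: [-0.2, 0.4, 0.3]
gripper_width: 0.35
```

Call:
move_arm(
  steps=[
    {"fingers": 32,"translation": [2,6,0],"turn": 0},
    {"fingers": 32,"translation": [4,14,0],"turn": 0},
    {"fingers": 32,"translation": [6,20,0],"turn": 0},
    {"fingers": 32,"translation": [6,20,0],"turn": 0},
    {"fingers": 32,"translation": [6,20,0],"turn": 0},
    {"fingers": 32,"translation": [6,20,0],"turn": 0},
    {"fingers": 32,"translation": [6,20,0],"turn": 0},
    {"fingers": 32,"translation": [6,20,0],"turn": 0},
    {"fingers": 32,"translation": [6,20,0],"turn": 0},
    {"fingers": 32,"translation": [5,15,0],"turn": 0},
  ],
)

```text
t: 8.28
eef_pos: [0.5486, -0.1375, 0.0467]
tool_rot: [0.0, 0.756, 0.655, -0.0]
contact_force: [-0.3, -4.5, 2.8]
gripper_width: 0.375
```

```bash
cat > look.py <<'E'
from h import *
import sys
a=read_camera("top");b=read_camera("side");o=get_obs();print(o["t"],o["eef_pos"].round(4),o["contact_force"].round(2))
for c in("top","side"):
    for r in place_of(c,"mortar")[:2]: print(c,"m",round(r["conf"],2),atz(c,r["xy"],0).round(4))
    for r in place_of(c,"bowl_floor")[:1]: print(c,"bf",round(r["conf"],2),atz(c,r["xy"],.029).round(4))
f=lambda im:cv2.resize(np.clip(im.astype(float)*1.8,0,255).astype(np.uint8),(400,300))
cv2.imwrite(sys.argv[1],np.hstack([f(a),f(b)]))
E
python3 look.py pics/l1.png
```

```text
8.375 [ 0.5494 -0.1355  0.0465] [ 0.73 -0.19  0.33]
top m 0.83 [ 0.5433 -0.1443  0.    ]
side m 0.63 [ 0.5635 -0.1278  0.    ]
side m 0.56 [ 0.5425 -0.148   0.    ]
side bf 0.76 [ 0.544  -0.1465  0.029 ]
```

View pics/l1.png

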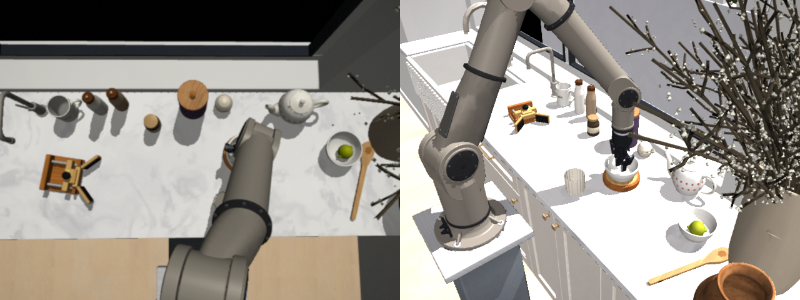

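The mortar follows about 10 mm behind the tool, with about 4.5 N of drag, and nothing else has been disturbed. Moving on through the gap between the cup and the timer.

Call:
move_arm(
  steps=[
    {"fingers": 32,"translation": [3,12,0],"turn": 0},
    {"fingers": 32,"translation": [2,20,0],"turn": 0},
    {"fingers": 32,"translation": [0,20,0],"turn": 0},
    {"fingers": 32,"translation": [0,20,0],"turn": 0},
    {"fingers": 32,"translation": [-2,20,0],"turn": 0},
    {"fingers": 32,"translation": [-6,20,0],"turn": 0},
    {"fingers": 32,"translation": [-8,20,0],"turn": 0},
    {"fingers": 32,"translation": [-10,20,0],"turn": 0},
    {"fingers": 32,"translation": [-10,20,0],"turn": 0},
    {"fingers": 32,"translation": [-10,20,0],"turn": 0},
  ],
)

```text
t: 9.82
eef_pos: [0.5074, 0.0556, 0.0465]
tool_rot: [0.0, 0.756, 0.655, 0.0]
contact_force: [1.3, -3.5, 0.9]
gripper_width: 0.375
```

```bash
python3 look.py pics/l2.png
```

```text
9.925 [0.5059 0.058  0.046 ] [ 0.6   0.34 -0.52]
side m 0.89 [0.506 0.042 0.   ]
side bf 0.56 [0.5173 0.0519 0.029 ]
```

View pics/l2.png

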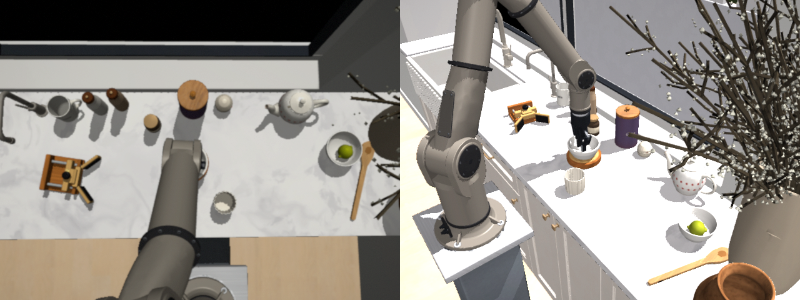

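Call:
move_arm(
  steps=[
    {"fingers": 32,"translation": [-7,14,0],"turn": 0},
    {"fingers": 32,"translation": [-9,18,0],"turn": 0},
    {"fingers": 32,"translation": [-9,18,0],"turn": 0},
    {"fingers": 32,"translation": [-9,18,0],"turn": 0},
    {"fingers": 32,"translation": [-9,18,0],"turn": 0},
    {"fingers": 32,"translation": [-9,18,0],"turn": 0},
    {"fingers": 32,"translation": [-9,18,0],"turn": 0},
    {"fingers": 32,"translation": [-9,18,0],"turn": 0},
    {"fingers": 32,"translation": [2,18,0],"turn": 0},
    {"fingers": 32,"translation": [2,14,0],"turn": 0},
  ],
)

```text
t: 11.38
eef_pos: [0.4409, 0.2258, 0.0462]
tool_rot: [0.0, 0.756, 0.654, -0.001]
contact_force: [-0.8, -5.3, 4.3]
gripper_width: 0.375
```

```bash
python3 look.py pics/l3.png
python3 - <<'E'
from h import *
for c in("top","side"):
    a=read_camera(c);cv2.imwrite(f"pics/l3{c}.png",cv2.resize(np.clip((a[190:350,40:300] if c=="top" else a[150:310,150:410]).astype(float)*1.8,0,255).astype(np.uint8),None,fx=3,fy=3,interpolation=cv2.INTER_CUBIC))
    for r in outline_of(c,"mortar")[:1]:
        m=np.argwhere(r["mask"]);print(c,r["conf"],r["xy"],m.min(0),m.max(0))
E
```

```text
11.475 [0.4415 0.2277 0.0463] [-0.2  -1.34  0.2 ]
top m 0.93 [0.4381 0.2174 0.    ]
top bf 0.95 [0.4463 0.2171 0.029 ]
side m 0.98 [0.4405 0.2189 0.    ]
side bf 0.93 [0.4331 0.2176 0.029 ]
top 0.75 [232.8, 286.9] [260 208] [324 257]
side 0.71 [237.9, 224.8] [196 210] [247 264]
```

View pics/l3top.png

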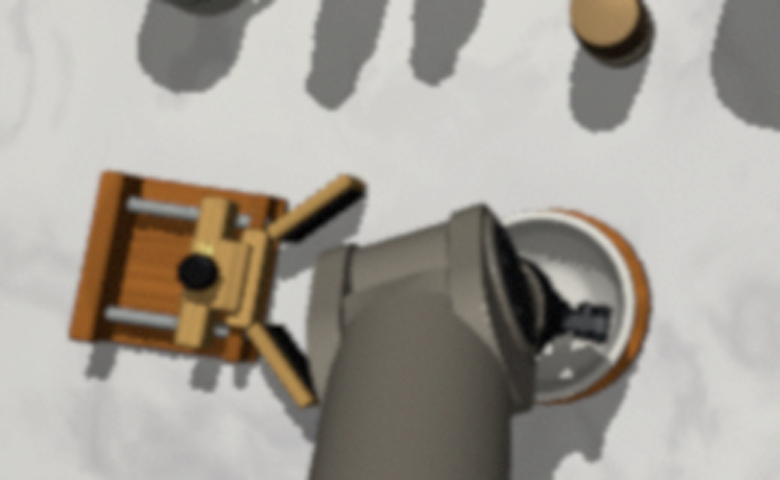

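View pics/l3side.png

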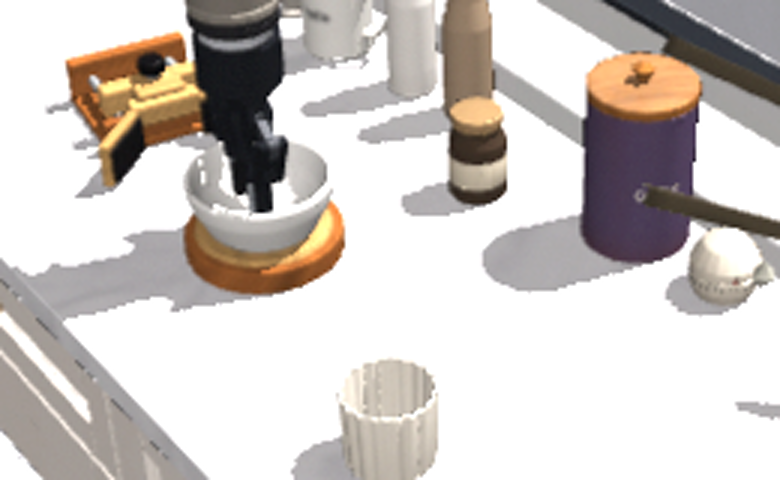

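Mortar at about (0.439, 0.218), within 2–3 mm of the bracket's axis. Advancing along the axis, slowing before contact.

Call:
move_arm(
  steps=[
    {"fingers": 32,"translation": [1,8,0],"turn": 0},
    {"fingers": 32,"translation": [1,10,0],"turn": 0},
    {"fingers": 32,"translation": [1,10,0],"turn": 0},
    {"fingers": 32,"translation": [1,10,0],"turn": 0},
    {"fingers": 32,"translation": [1,10,0],"turn": 0},
    {"fingers": 32,"translation": [1,8,0],"turn": 0},
    {"fingers": 32,"translation": [1,6,0],"turn": 0},
    {"fingers": 32,"translation": [1,4,0],"turn": 0},
    {"fingers": 32,"translation": [0,4,0],"turn": 0},
    {"fingers": 32,"translation": [0,2,0],"turn": 0},
  ],
)

```text
t: 13.12
eef_pos: [0.4496, 0.298, 0.0463]
tool_rot: [0.0, 0.756, 0.654, 0.0]
contact_force: [-0.4, -4.3, 0.8]
gripper_width: 0.377
```

```bash
python3 look.py pics/l4.png
```

```text
13.225 [0.4496 0.2982 0.0464] [ 0.41 -3.42  1.29]
top m 0.86 [0.4459 0.2895 0.    ]
top m 0.69 [ 0.7383 -0.0924  0.    ]
top bf 0.95 [0.4472 0.2874 0.029 ]
side m 0.83 [ 0.4524  0.2972 -0.    ]
side bf 0.57 [0.436  0.2747 0.029 ]
```

View pics/l4.png

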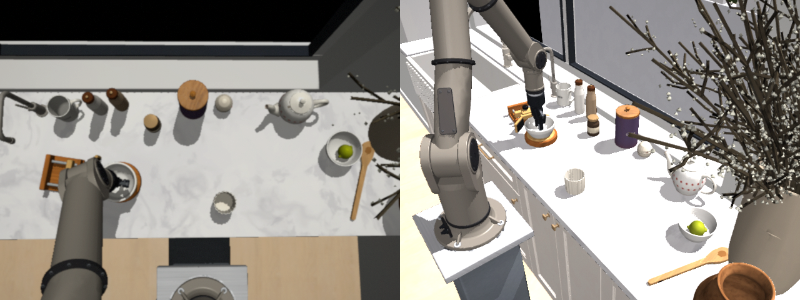

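Call:
move_arm(
  steps=[
    {"fingers": 32,"translation": [0,3,0],"turn": 0},
    {"fingers": 32,"translation": [1,3,0],"turn": 0},
    {"fingers": 32,"translation": [0,3,0],"turn": 0},
    {"fingers": 32,"translation": [1,3,0],"turn": 0},
    {"fingers": 32,"translation": [0,3,0],"turn": 0},
    {"fingers": 32,"translation": [1,3,0],"turn": 0},
    {"fingers": 32,"translation": [0,3,0],"turn": 0},
    {"fingers": 32,"translation": [0,2,0],"turn": 0},
  ],
)

```text
t: 14.42
eef_pos: [0.4526, 0.3212, 0.0463]
tool_rot: [0.0, 0.756, 0.655, 0.0]
contact_force: [-0.3, -3.8, 1.8]
gripper_width: 0.376
```

Call:
move_arm(
  steps=[
    {"fingers": 32,"translation": [0,2,0],"turn": 0},
    {"fingers": 32,"translation": [0.5,2,0],"turn": 0},
    {"fingers": 32,"translation": [0.5,2,0],"turn": 0},
  ],
)

```text
t: 14.8
eef_pos: [0.4532, 0.3269, 0.0463]
tool_rot: [-0.0, 0.756, 0.654, -0.0]
contact_force: [-0.9, -4.3, 1.9]
gripper_width: 0.372
```

Call:
move_arm(
  steps=[
    {"fingers": 32,"translation": [0,1.5,0],"turn": 0},
    {"fingers": 32,"translation": [0.5,1.5,0],"turn": 0},
    {"fingers": 32,"translation": [0,1.5,0],"turn": 0},
  ],
)

```text
t: 15.18
eef_pos: [0.454, 0.3314, 0.0463]
tool_rot: [0.0, 0.756, 0.654, -0.0]
contact_force: [-0.3, -4.8, 2.3]
gripper_width: 0.373
```

Call:
move_arm(
  steps=[
    {"fingers": 32,"translation": [0,1.5,0],"turn": 0},
    {"fingers": 32,"translation": [0.5,1.5,0],"turn": 0},
  ],
)

```text
t: 15.42
eef_pos: [0.4543, 0.3345, 0.0463]
tool_rot: [-0.0, 0.756, 0.655, -0.0]
contact_force: [-0.5, -4.7, 1.4]
gripper_width: 0.376
```

Call:
move_arm(
  steps=[
    {"fingers": 32,"translation": [0,1,0],"turn": 0},
    {"fingers": 32,"translation": [0.5,1,0],"turn": 0},
  ],
)

```text
t: 15.68
eef_pos: [0.4547, 0.3364, 0.0463]
tool_rot: [-0.0, 0.756, 0.655, -0.0]
contact_force: [-1.4, -4.1, 2.4]
gripper_width: 0.373
```

Call:
move_arm(
  steps=[
    {"fingers": 32,"translation": [0,1,0],"turn": 0},
    {"fingers": 32,"translation": [0,1,0],"turn": 0},
  ],
)

```text
t: 15.92
eef_pos: [0.455, 0.3384, 0.0463]
tool_rot: [0.0, 0.756, 0.654, 0.0]
contact_force: [-0.1, -5.3, 1.2]
gripper_width: 0.375
```

Call:
move_arm(
  steps=[
    {"fingers": 32,"translation": [0.5,1,0],"turn": 0},
    {"fingers": 32,"translation": [0,1,0],"turn": 0},
  ],
)

```text
t: 16.18
eef_pos: [0.4555, 0.3404, 0.0463]
tool_rot: [0.0, 0.756, 0.654, -0.0]
contact_force: [-0.2, -4.3, -0.2]
gripper_width: 0.377
```

```bash
python3 look.py pics/l5.png
```

```text
16.275 [0.4555 0.3406 0.0463] [-0.98 -4.17  1.8 ]
top m 0.89 [0.4466 0.3291 0.    ]
top bf 0.62 [0.449  0.3285 0.029 ]
side m 0.69 [0.4539 0.3386 0.    ]
side bf 0.92 [0.4531 0.3229 0.029 ]
```

Call:
move_arm(
  steps=[
    {"fingers": 32,"translation": [0,1,0],"turn": 0},
    {"fingers": 32,"translation": [0,1,0],"turn": 0},
  ],
)

```text
t: 16.73
eef_pos: [0.4556, 0.3423, 0.0463]
tool_rot: [0.0, 0.756, 0.654, 0.0]
contact_force: [-1.2, -4.4, 1.7]
gripper_width: 0.377
```

Call:
move_arm(
  steps=[
    {"fingers": 32,"translation": [0,1,0],"turn": 0},
    {"fingers": 32,"translation": [0.5,1,0],"turn": 0},
  ],
)

```text
t: 16.98
eef_pos: [0.4558, 0.3444, 0.0463]
tool_rot: [-0.0, 0.756, 0.655, -0.0]
contact_force: [-1.0, -3.0, 1.7]
gripper_width: 0.376
```

Call:
move_arm(
  steps=[
    {"fingers": 32,"translation": [0,1,0],"turn": 0},
  ],
)

```text
t: 17.1
eef_pos: [0.4559, 0.3454, 0.0463]
tool_rot: [-0.0, 0.756, 0.654, -0.0]
contact_force: [-0.0, -4.3, 2.0]
gripper_width: 0.371
```

Call:
move_arm(
  steps=[
    {"fingers": 32,"translation": [0,1,0],"turn": 0},
  ],
)

```text
t: 17.23
eef_pos: [0.456, 0.3464, 0.0463]
tool_rot: [0.0, 0.756, 0.654, 0.0]
contact_force: [-0.4, -4.1, 2.4]
gripper_width: 0.371
```

Call:
move_arm(
  steps=[
    {"fingers": 32,"translation": [0.3,1,0],"turn": 0},
  ],
)

```text
t: 17.35
eef_pos: [0.4562, 0.3475, 0.0463]
tool_rot: [-0.0, 0.756, 0.655, -0.0]
contact_force: [-0.8, -4.8, 1.4]
gripper_width: 0.373
```

Call:
move_arm(
  steps=[
    {"fingers": 32,"translation": [0,1,0],"turn": 0},
  ],
)

```text
t: 17.48
eef_pos: [0.4563, 0.3485, 0.0463]
tool_rot: [-0.0, 0.756, 0.654, 0.0]
contact_force: [-0.8, -4.2, 2.5]
gripper_width: 0.375
```

Call:
move_arm(
  steps=[
    {"fingers": 32,"translation": [0,1,0],"turn": 0},
  ],
)

```text
t: 17.6
eef_pos: [0.4563, 0.3495, 0.0463]
tool_rot: [0.0, 0.756, 0.654, 0.0]
contact_force: [0.0, -4.4, 1.2]
gripper_width: 0.374
```

Call:
move_arm(
  steps=[
    {"fingers": 32,"translation": [0.3,1,0],"turn": 0},
  ],
)

```text
t: 17.73
eef_pos: [0.4565, 0.3505, 0.0463]
tool_rot: [-0.0, 0.756, 0.654, -0.0]
contact_force: [-1.3, -4.8, 2.7]
gripper_width: 0.377
```

Call:
move_arm(
  steps=[
    {"fingers": 32,"translation": [0,1,0],"turn": 0},
  ],
)

```text
t: 17.85
eef_pos: [0.4565, 0.3511, 0.0462]
tool_rot: [0.0, 0.756, 0.654, -0.0]
contact_force: [-1.2, -5.1, 2.6]
gripper_width: 0.373
```

Call:
move_arm(
  steps=[
    {"fingers": 32,"translation": [0.1,0.5,0],"turn": 0},
  ],
)

```text
t: 17.98
eef_pos: [0.4565, 0.3513, 0.0462]
tool_rot: [0.0, 0.756, 0.654, -0.0]
contact_force: [-1.3, -6.3, 3.9]
gripper_width: 0.375
```

Call:
move_arm(
  steps=[
    {"fingers": 32,"translation": [0,0.5,0],"turn": 0},
  ],
)

```text
t: 18.1
eef_pos: [0.4565, 0.3516, 0.0462]
tool_rot: [0.0, 0.756, 0.654, -0.001]
contact_force: [-0.9, -6.9, 3.1]
gripper_width: 0.374
```

Call:
move_arm(
  steps=[
    {"fingers": 32,"translation": [0.1,0.5,0],"turn": 0},
  ],
)

```text
t: 18.23
eef_pos: [0.4565, 0.3519, 0.0462]
tool_rot: [0.0, 0.756, 0.654, -0.001]
contact_force: [-2.3, -6.8, 4.3]
gripper_width: 0.376
```

Call:
move_arm(
  steps=[
    {"fingers": 32,"translation": [0,0.5,0],"turn": 0},
    {"fingers": 32,"translation": [0.1,0.5,0],"turn": 0},
  ],
)

```text
t: 18.48
eef_pos: [0.4564, 0.3524, 0.0461]
tool_rot: [0.0, 0.756, 0.654, -0.001]
contact_force: [-1.3, -7.5, 4.5]
gripper_width: 0.373
```

Call:
move_arm(
  steps=[
    {"fingers": 32,"translation": [0,0.5,0],"turn": 0},
    {"fingers": 32,"translation": [0.1,0.5,0],"turn": 0},
  ],
)

```text
t: 18.73
eef_pos: [0.4564, 0.3526, 0.0461]
tool_rot: [0.0, 0.756, 0.654, -0.002]
contact_force: [-2.0, -9.9, 5.6]
gripper_width: 0.375
```

```bash
python3 look.py pics/l6.png;python3 - <<'E'
from h import *
for c in("top","side"):
    a=read_camera(c);cv2.imwrite(f"pics/l6{c}.png",cv2.resize(np.clip((a[220:350,40:240] if c=="top" else a[140:240,150:290]).astype(float)*1.8,0,255).astype(np.uint8),None,fx=4,fy=4,interpolation=cv2.INTER_CUBIC))
E
```

```text
18.825 [0.4564 0.3525 0.0461] [ -2.84 -10.85   6.55]
top m 0.9 [0.4527 0.3457 0.    ]
top bf 0.83 [0.4517 0.3497 0.029 ]
side m 0.9 [0.452  0.3427 0.    ]
side m 0.66 [0.4605 0.3595 0.    ]
```

View pics/l6top.png

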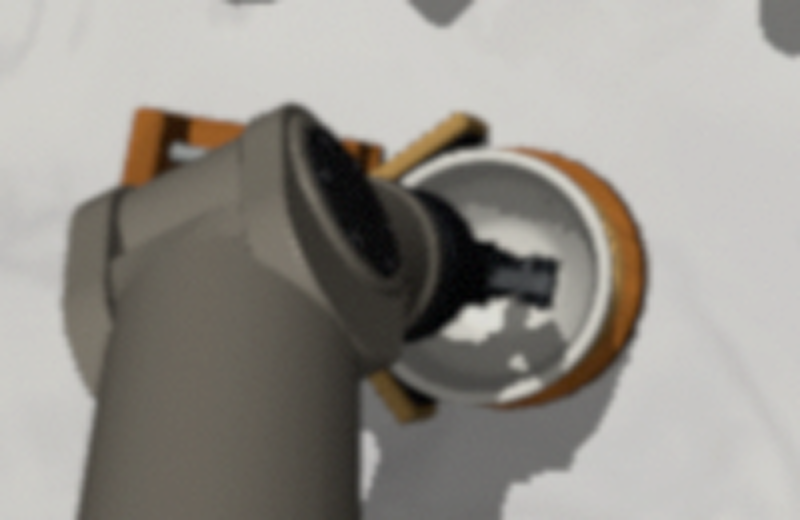

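View pics/l6side.png

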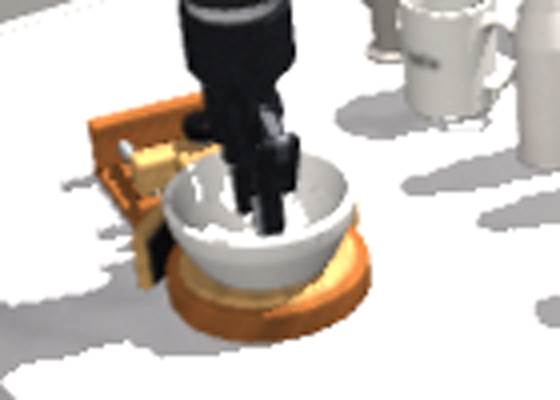

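Contact is stiffening: wrist force 11 N against about 4.5 N of drag. Pressing a little further, then holding.

Call:
move_arm(
  steps=[
    {"fingers": 32,"translation": [0.1,0.5,0],"turn": 0},
  ],
)

```text
t: 19.25
eef_pos: [0.4564, 0.3526, 0.0461]
tool_rot: [0.001, 0.757, 0.654, -0.002]
contact_force: [-3.7, -11.6, 7.3]
gripper_width: 0.375
```

Call:
move_arm(
  steps=[
    {"fingers": 32,"translation": [0,0,0],"turn": 0},
  ],
)

```text
t: 19.38
eef_pos: [0.4564, 0.3526, 0.0461]
tool_rot: [0.001, 0.757, 0.654, -0.002]
contact_force: [-2.3, -11.0, 6.8]
gripper_width: 0.377
```

Call:
move_arm(
  steps=[
    {"fingers": 32,"translation": [0,0.5,0],"turn": 0},
    {"fingers": 32,"translation": [0,0,0],"turn": 0},
  ],
)

```text
t: 19.62
eef_pos: [0.4564, 0.3526, 0.0461]
tool_rot: [0.001, 0.757, 0.654, -0.002]
contact_force: [-2.9, -12.6, 7.7]
gripper_width: 0.374
```

Call:
move_arm(
  steps=[
    {"fingers": 32,"translation": [0,0.4,0],"turn": 0},
    {"fingers": 32,"translation": [0,0,0],"turn": 0},
  ],
)

```text
t: 19.88
eef_pos: [0.4564, 0.3526, 0.046]
tool_rot: [0.001, 0.757, 0.654, -0.003]
contact_force: [-3.1, -12.8, 7.8]
gripper_width: 0.376
```

Call:
move_arm(
  steps=[
    {"fingers": 32,"translation": [0,0.5,0],"turn": 0},
    {"fingers": 32,"translation": [0,0,0],"turn": 0},
    {"fingers": 32,"translation": [0,0,0],"turn": 0},
    {"fingers": 32,"translation": [0,0,0],"turn": 0},
  ],
)

```text
t: 20.38
eef_pos: [0.4564, 0.3527, 0.0461]
tool_rot: [0.001, 0.757, 0.654, -0.003]
contact_force: [-3.5, -13.7, 9.8]
gripper_width: 0.374
```

```bash
python3 look.py pics/l7.png;python3 - <<'E'
from h import *
F=[]
for i in range(4): read_camera("top");F.append(get_obs()["contact_force"])
print(np.mean(F,0),get_obs()["torque"],get_obs()["tool_rot"])
E
```

```text
20.475 [0.4564 0.3527 0.046 ] [ -3.4  -13.48   9.49]
top m 0.6 [0.4538 0.3435 0.    ]
top bf 0.6 [0.4491 0.3487 0.029 ]
side m 0.84 [ 0.4462  0.3318 -0.    ]
side bf 0.66 [0.4356 0.3302 0.029 ]
[ -2.78074119 -13.85724533   9.65778061] [-2.80922687  0.75458868 -0.01495093] [ 0.00092817  0.7568737   0.65355448 -0.00280716]
```

Tool position is static while force rises, so it is firmly seated. The fingers also press down about 9.7 N, which raises worktop friction, so I'll press slightly more to be sure of over 5 N on the bracket while staying under 20.

Call:
move_arm(
  steps=[
    {"fingers": 32,"translation": [0,0.5,0],"turn": 0},
    {"fingers": 32,"translation": [0,0,0],"turn": 0},
    {"fingers": 32,"translation": [0,0.4,0],"turn": 0},
    {"fingers": 32,"translation": [0,0,0],"turn": 0},
  ],
)

```text
t: 21.38
eef_pos: [0.4564, 0.3528, 0.046]
tool_rot: [0.001, 0.757, 0.653, -0.003]
contact_force: [-4.2, -15.6, 11.2]
gripper_width: 0.375
```

Call:
move_arm(
  steps=[
    {"fingers": 32,"translation": [0,0.3,0],"turn": 0},
    {"fingers": 32,"translation": [0,0,0],"turn": 0},
    {"fingers": 32,"translation": [0,0,0],"turn": 0},
    {"fingers": 32,"translation": [0,0,0],"turn": 0},
    {"fingers": 32,"translation": [0,0,0],"turn": 0},
  ],
)

```text
t: 22.0
eef_pos: [0.4564, 0.3528, 0.0461]
tool_rot: [0.001, 0.757, 0.653, -0.003]
contact_force: [-3.3, -15.5, 10.7]
gripper_width: 0.375
```

Held for over a second at about 16 N axial, with almost no lateral load (about 1 N), which fits contact on both cheeks. Now easing off and letting go.

Call:
move_arm(
  steps=[
    {"fingers": 32,"translation": [0,-1,0],"turn": 0},
    {"fingers": 32,"translation": [0,-1.5,0],"turn": 0},
    {"fingers": 30,"translation": [0,-1.5,0],"turn": 0},
    {"fingers": 28,"translation": [0,-1.5,0],"turn": 0},
    {"fingers": 26,"translation": [0,-1,0],"turn": 0},
    {"fingers": 24,"translation": [0,-1,0],"turn": 0},
    {"fingers": 22,"translation": [0,-1,0],"turn": 0},
    {"fingers": 22,"translation": [0,-1,0],"turn": 0},
  ],
)

```text
t: 23.0
eef_pos: [0.4571, 0.3486, 0.0463]
tool_rot: [-0.0, 0.756, 0.655, 0.0]
contact_force: [-0.3, 0.5, -0.5]
gripper_width: 0.258
```

```bash
python3 look.py pics/l8.png;python3 - <<'E'
from h import *
print(get_obs())
for c in("top","side"):
    a=read_camera(c);cv2.imwrite(f"pics/l8{c}.png",cv2.resize(np.clip((a[220:350,40:240] if c=="top" else a[140:240,150:290]).astype(float)*1.8,0,255).astype(np.uint8),None,fx=4,fy=4,interpolation=cv2.INTER_CUBIC))
E
```

```text
23.1 [0.4571 0.3484 0.0463] [ 0.23 -0.08 -0.13]
top m 0.6 [0.4536 0.3511 0.    ]
top bf 0.74 [0.4495 0.3453 0.029 ]
side m 0.82 [0.4462 0.3446 0.    ]
side bf 0.62 [0.4503 0.3368 0.029 ]
{'t': 23.3, 'q': array([-1.04596696,  0.58286633,  0.37623731,  1.95613716, -0.33497105,
        0.66286235,  0.96735585]), 'joint_vel': array([ 8.38897067e-04, -3.17770733e-04, -8.27991670e-04,  3.87483904e-04,
        9.09851190e-05, -9.54571048e-04,  1.06265433e-03]), 'joint_torque': array([ 2.38611287e-02, -5.30678558e+01,  7.33856946e+00, -1.82589877e+01,
        9.57112585e-03,  9.50968497e-04,  1.41503082e-05]), 'eef_pos': array([0.4570368 , 0.34855795, 0.04631331]), 'tool_rot': array([-3.25843337e-05,  7.56088077e-01,  6.54469875e-01,  4.18173281e-05]), 'contact_force': array([ 0.44733532, -0.68635386,  0.5609414 ]), 'torque': array([0.00032263, 0.01455117, 0.04893377]), 'gripper_width': 0.2572646372774618}
```

View pics/l8top.png

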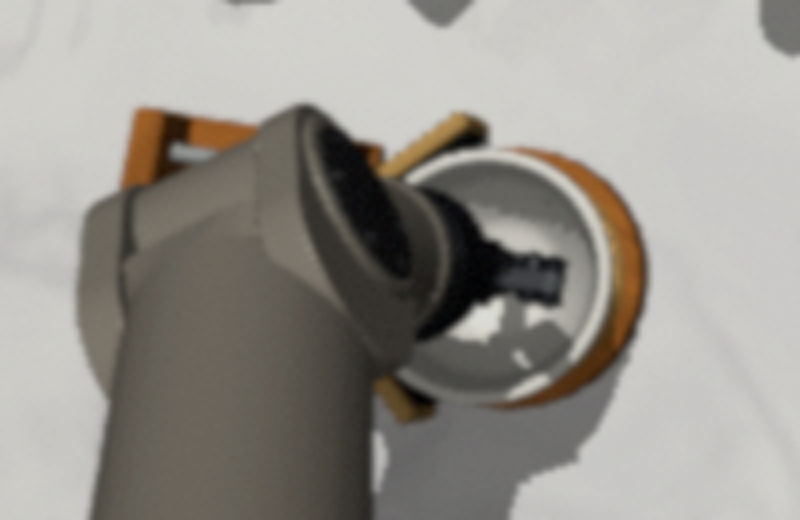

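View pics/l8side.png

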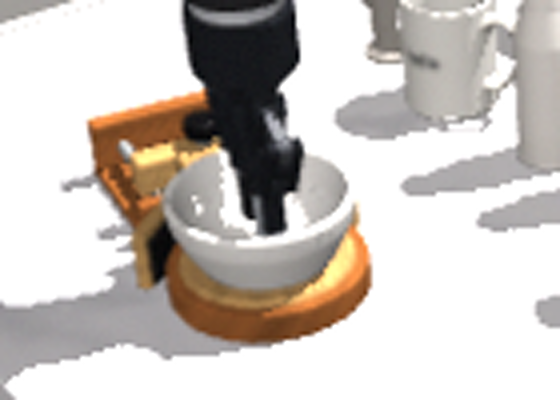

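Call:
move_arm(
  steps=[
    {"fingers": 22,"translation": [-1,-3,4],"turn": 0},
    {"fingers": 22,"translation": [0,0,10],"turn": 0},
    {"fingers": 22,"translation": [0,0,20],"turn": 0},
    {"fingers": 22,"translation": [0,0,25],"turn": 0},
    {"fingers": 22,"translation": [0,0,30],"turn": 0},
    {"fingers": 22,"translation": [0,0,30],"turn": 0},
    {"fingers": 22,"translation": [0,0,30],"turn": 0},
    {"fingers": 22,"translation": [5,-30,10],"turn": 0},
    {"fingers": 22,"translation": [5,-40,0],"turn": 0},
    {"fingers": 22,"translation": [5,-40,0],"turn": 0},
  ],
)

```text
t: 24.65
eef_pos: [0.471, 0.2327, 0.2055]
tool_rot: [0.0, 0.756, 0.654, -0.0]
contact_force: [0.3, -0.3, 0.4]
gripper_width: 0.258
```

Call:
move_arm(
  steps=[
    {"fingers": 22,"translation": [5,-40,0],"turn": 0},
    {"fingers": 22,"translation": [5,-40,0],"turn": 0},
    {"fingers": 22,"translation": [5,-40,0],"turn": 0},
    {"fingers": 22,"translation": [0,-40,0],"turn": 0},
    {"fingers": 22,"translation": [0,0,0],"turn": 0},
  ],
)

```text
t: 25.28
eef_pos: [0.4852, 0.0705, 0.2054]
tool_rot: [0.0, 0.758, 0.652, -0.0]
contact_force: [0.4, 0.1, -0.9]
gripper_width: 0.253
```

```bash
python3 look.py pics/l9.png;python3 - <<'E'
from h import *
for c in("top","side"):
    a=read_camera(c);cv2.imwrite(f"pics/l9{c}.png",cv2.resize(np.clip((a[235:335,50:200] if c=="top" else a[140:240,150:290]).astype(float)*1.8,0,255).astype(np.uint8),None,fx=5,fy=5,interpolation=cv2.INTER_CUBIC))
    for n in("mortar","spice_jar","ribbed_cup","timer"):
        for r in outline_of(c,n)[:1]: print(c,n,np.round(r["xy"],1)); np.save(f"e_{c}_{n}.npy",r["mask"])
E
```

```text
25.375 [0.4856 0.0745 0.2053] [ 0.01  0.69 -0.14]
top m 0.74 [0.454  0.3449 0.    ]
top m 0.42 [ 0.3815 -0.0767  0.    ]
top bf 0.75 [0.4554 0.3445 0.029 ]
side m 0.97 [0.4511 0.3557 0.    ]
side bf 0.71 [0.4486 0.3316 0.029 ]
top spice_jar [244.1 197.1]
top ribbed_cup [359.  325.5]
top timer [360.3 163.4]
side mortar [216.2 199.7]
side spice_jar [308.  202.9]
side ribbed_cup [277.  288.8]
side timer [390.3 238.8]
```

View pics/l9top.png

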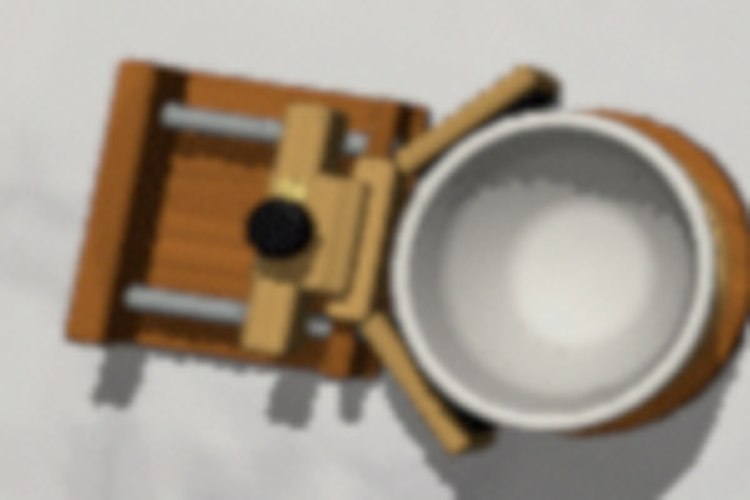

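View pics/l9side.png

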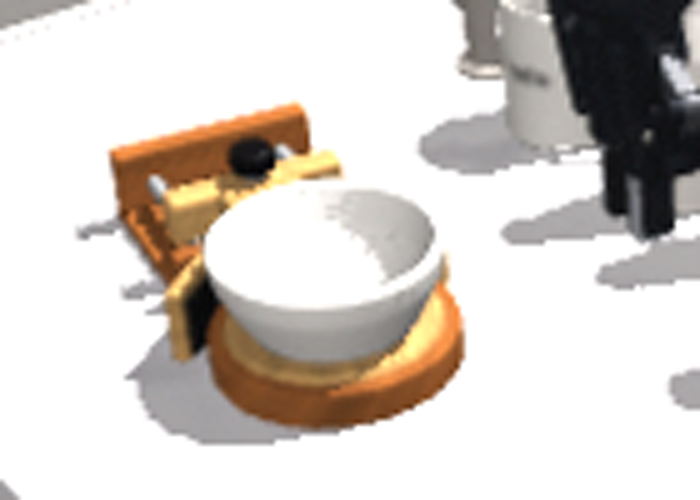

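View pics/l9.png

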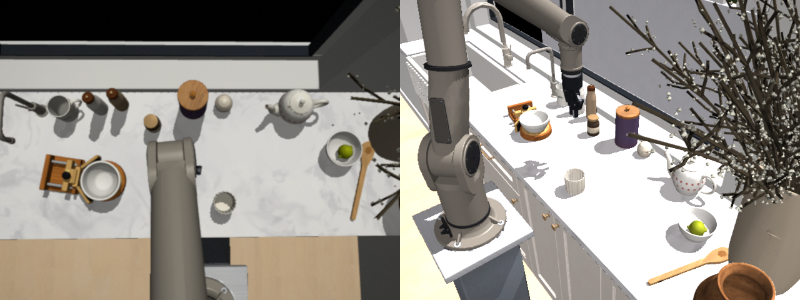

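Run:
```python
from h import *
T=lambda u,v:((u+.5)/5-.5+50,(v+.5)/5-.5+235)
c=atz("top",T(553,270),.08);k=atz("top",T(279,227),.079)
U=atz("top",T(558,92),.05);L=atz("top",T(493,436),.05)
bU=atz("top",T(124,62),.05);bL=atz("top",T(68,338),.05)
print(c,k,U,L,(U+L)/2,(bU+bL)/2)
for yaw in(81,81.8,82.5):
    d=np.array([np.cos(np.radians(yaw)),np.sin(np.radians(yaw))]);e=np.array([-d[1],d[0]])
    print(yaw,"lat vs knob",(c-k)[:2]@e*1e3,"vs ends",(c-(U+L)/2)[:2]@e*1e3,"vs back",(c-(bU+bL)/2)[:2]@e*1e3,"along from ends",(c-(U+L)/2)[:2]@d*1e3)
for cam in("top","side"):
  for n in("spice_jar","ribbed_cup","timer"):
    a=np.load(f"m_{cam}_{n}.npy");b=np.load(f"e_{cam}_{n}.npy");print(cam,n,np.argwhere(b).mean(0)-np.argwhere(a).mean(0))
i0=cv2.imread("pics/top0.png");i1=read_camera("top")
for n,(x,y) in dict(jar=(245,198),cup=(359,324),tim=(358,165)).items():
    t=i0[y-18:y+18,x-18:x+18];r=cv2.matchTemplate(i1[y-26:y+26,x-26:x+26],t,cv2.TM_CCOEFF_NORMED);print(n,cv2.minMaxLoc(r)[1::2])
```

```text
[0.45213632 0.34093284 0.08      ] [0.47077747 0.45557383 0.079     ] [0.52916525 0.34904276 0.05      ] [0.38226211 0.37266582 0.05      ] [0.45571368 0.36085429 0.05      ] [0.48398431 0.54449364 0.05      ]
81 lat vs knob 0.47784034964826194 vs ends 0.4169166690587622 vs back -0.3880355958476647 along from ends -20.23580346301321
81.8 lat vs knob 2.0994407827502406 vs ends 0.6994119669514994 vs back 2.488724439488013 along from ends -20.22800989230333
82.5 lat vs knob 3.5180162196453146 vs ends 0.9464853833485777 vs back 5.005510637020809 along from ends -20.217955552472258
top spice_jar [0.33592626 1.04961119]
top ribbed_cup [-0.25039391  0.19305251]
top timer [0.0879909  0.23815244]
side spice_jar [ 0.71173068 -0.14413122]
side ribbed_cup [0.12214666 0.10280326]
side timer [0.0556641  0.35682117]
jar (0.9997491836547852, (8, 8))
cup (0.9996392726898193, (8, 8))
tim (0.9996410012245178, (8, 8))
```

```bash
python3 -c "
from station import *
o=get_obs();print(o['t'],o['contact_force'],abs(o['joint_vel']).max());print(hand_in())"
```

```text
26.125 [-0.07513264 -0.57412369 -0.56491684] 0.002684719451676612
the job is handed in; nothing more can be done
None
```

I slid the mortar between the spice jar, cup and timer with the fingers spread inside its bowl, then pressed it into the V and let go. I handed the job in at 26.1 s of the 72 s allowed; it reports no verdict.

**Press:** Drag while sliding was about 4.3 N. I raised the wrist force along the bracket's axis to about 16 N, with about 1 N sideways, and held it for about 0.6 s at the full level. The force on the bracket is not measured directly. Allowing for worktop friction, I estimate 6 to 12 N, inside the 5 to 20 N limits, but the 5 N minimum is inferred.

**Final position:** The mortar's rim centre is at about (0.452, 0.341).
- **Against the cheek ends:** it is 0.4 to 0.9 mm off the axis and 20 mm in front of the ends, where 22 mm is expected when home.
- **Against the knob and the back board:** these gave offsets of about 2 to 2.5 mm at my best axis angle of 81.8°. At 82.5° they gave up to 5 mm, but these long-baseline checks change a lot with small angle errors.
- **Network position readings:** the side camera's readings for the mortar were up to about 15 mm from the top camera's, so I did not use them.

**Neighbours:** Comparing the first and last top pictures, the jar, cup and timer had not shifted by even a pixel. The network's jar outlines differed by about 1 pixel. The mortar looks upright, and the gripper is well clear with only sensor-noise forces.

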